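# Nudge the optical filter into its cell and slide the retainer over it

### The arm

A 6-joint arm with a two-finger parallel gripper is mounted at the origin on a cart in front of the work surface, level with it; the furniture and walls round the work are solid. World frame = base frame: x ahead of the robot, y to its left, z up, the work surface at z = 0. Lengths are in m, angles in degrees, forces in N, time in s.
With the tool pointing down it reaches from about 0.375 to 0.9 m from the base axis. Payload 3.1 kg.
Tool frame: the origin (TCP) lies midway between the tips of the shut fingers; the grasp point (between the pads) lies 19 mm behind it; z points along the fingers, y is the direction in which the jaws open and shut (so a half turn about z gives the same grasp; the last joint's range is limited). The gripper opens to 87 mm and grips with 3 to 60 N. Pads are 19 mm wide; open, the fingers measure 117 mm over their backs; the gripper's body (75 mm by 190 mm) begins 51 mm behind the grasp point.
Start: joints at [64.486, 30.224, 82.088, -0, 67.689, -10.227], TCP at [0.165, 0.603, 0.223] pointing down, gripper open.
Joint ranges: [-176.69, 176.69], [-43.24, 126.21], [12.49, 139.97], [-82, 262], [0, 151.66], [-163.58, 163.58]. Speed limits (degrees/s): [159.86, 159.86, 180, 180, 180, 180].

### API

Orientations are given as a 3x3 rotation matrix whose columns are the frame's x, y, z axes.
In Python, from rig import bot, capture, get_calibration gives the robot as it stands.
- The arm moves only by the tool play_rows, never from a script. Its arguments are lists of equal length, an entry for each row: "fingers": the closure in counts, from 0 (fully open) to 255 (shut); "linear": the shift along the tool's x, y, z in mm, a list of three; "rot": the turn, a rotation vector about the tool's x, y, z in degrees, a list of three. A call has 1 to 20 rows; each row is the pose to reach, as a shift and turn from the pose commanded when the call began, along the tool's axes at that moment; what a row does not reach only later rows make up. A row lasts 1/10 s, in which the tool goes at most 50 mm and 8.59 degrees, less where a joint would pass 70% of its speed; a pose out of reach is approached as far as the arm can. A call with a gripper value outside its range is refused whole. The fingers move at their own pace and stop on an object; the grip force is fixed at half the most. Time passes only in rows, so rows that repeat a pose let the fingers close. It gives the time, the measured TCP pose, the force and the opening at its end, in the units of the state.
- bot.read_state(): the state, without advancing time (a new reading comes with each control period).
- capture(name): name is "scene" or "top" or "wrist"; returns the picture (420x560x3 uint8, red, green, blue); there is no depth.
- get_calibration(name): a dict with "vfov" (degrees; the focal length in pixels is half the picture's height over the tangent of half this angle, whatever the lens; pixels are square), "cx", "cy" (the principal point, pixels), "camera_from_world" (4x4, takes a point from world to camera coordinates). Camera axes: x right, y down, z forward; pixel columns grow to the right and rows downward; lengths in m; the calibration is good to about 2 mm. A picture is of the moment at which its call begins: read the wrist's pose just before it. get_calibration takes no time and is no camera call; for the wrist camera it gives the pose at the moment of the call.
- bot.hand_in(): hands the job in, once; it reports no verdict.
The state is a dict: "time_s": time; "joint_positions": joint angles; "qvel": joint speeds; "tau": joint torques, N m; "position": TCP position; "tcp_rot": TCP orientation; "force": force on the tool from outside, world axes, zero at the start; "moment": the same for the moment, N m; "opening": opening from 0.0 (shut) to 1.0 (fully open).
Only numpy, scipy, OpenCV 4.12 (cv2) and the standard library are available. Lean on these libraries where they do the work, as an engineer would, in place of code of your own. Each camera call takes 0.05 s, during which the arm holds its last target.

### The job

Nudge the loose round orange filter across the metal plate with your fingertips until it drops into the round recess and lies flat in it, and then push the red knob of the retainer towards the recess as far as it goes, so that the steel tongue covers the filter's edge. Only push: do not pick the filter up off the plate, and leave the tape, screwdriver, clip and plug where they lie.

Things in the scene. Friction and masses are not known exactly. Their poses are not given: they have to be found in the camera images.
- filter_cell: Fixed metal plate 180 (x) x 160 (y) x 24 mm; its level top, the deck, is 24 mm above the bench. Origin: centre of the underside; x points away from the robot, turned up to 0.45 rad; z up. The filter starts on the deck's -x half. All that stands on the deck is the retainer and its two guide strips, 7 mm high, at x 19 to 51, y -79 to -24 mm.
- recess_floor (a point): Centre of the flat floor of the round blind recess, at x 35, y 20 mm in the plate's frame, axes as the plate's. The recess is 55 mm wide and 11 mm deep (floor 13 mm above the bench), with a dark floor.
- filter_disc: Loose filter: flat disc 50 mm across, 10 mm thick, black ring with an orange face, about 60 g. Origin: centre of its underside; z is its axis. On the deck its underside is 24 mm above the bench; seated, it lies on the recess floor with its top 1 mm below the deck. It tips into the recess by itself when pushed nearly over it.
- retainer (a joint): Slide of the retainer, m: 0 = fully open, 0.028 = closed, at a hard stop. Grows as the knob is pushed along the plate's +y, towards the recess. Friction about 1.5 N; stays where left. Its tongue, a steel strip 18 mm wide and 1 mm above the deck, has its tip 44 mm from the recess centre when open, 16 mm when closed (11 mm inside the rim). Starts at 0 to 0.005.
- retainer_knob (a point): Centre of the top of the retainer's red knob, 54 mm above the bench (30 mm above the deck). The knob is an upright stem 14 mm across from 4 to 22 mm above the deck, with a 17 mm head above that. When open it is at x 35, y -60 mm in the plate's frame.
- tape_yellow: Yellow tape roll lying flat on the bench, 90 mm across, 18 mm high. Origin: centre of its underside. To be left alone.
- driver_yellow: Screwdriver with yellow handle lying on the bench, 168 mm long along its y, 17 mm high. Origin: about its middle, underside. To be left alone.
- clip_green: Green crocodile clip lying on the bench, 58 mm long along its y, 12 mm high. Origin: its middle, underside. To be left alone.
- plug_red: Red banana plug lying on the bench, 58 mm long along its y, 12 mm high. Origin: its middle, underside. To be left alone.
Mind the look-alikes: they are no part of the job. There is more than one size of the filter_disc; the one meant has the size given above.

How it is judged:
By the outcome, as a careful person would: the job done as asked, in the order asked, and still so for the second after the job is handed in, with the robot touching nothing.
It also fails if it takes over 40 s, if anything falls off the work surface, if the arm or the gripper's body presses on something with over 40 N, if the wrist force passes 120 N, or if a joint passes its speed limit or range.

## Working session

There is one attempt and no reset: what is moved stays moved. The work goes in short steps, Python scripts to look and compute and a tool call to move; the robot and the scene stay as the last step left them, time stands still between calls to the robot, and variables do not carry over. Pictures are saved under pics/ and viewed, and the job is handed in when it is done.

Besides the shell and the picture viewer there is one more tool, called after "Call:" as a command line: name --argument value ..., lists and objects as JSON in quotes. play_rows: Moves the arm, as the interface text tells. Its arguments: {"type":"object","properties":{"fingers":{"type":"array"},"linear":{"type":"array"},"rot":{"type":"array"}},"required":["fingers","linear","rot"]}

```bash
mkdir -p pics; python3 - <<'E'
from rig import bot,capture,get_calibration
import cv2,numpy as np
s=bot.read_state();print(s['time_s'],s['position'],np.round(s['tcp_rot'],3).tolist())
for n in['scene','top','wrist']:
    c=get_calibration(n);print(n,c['vfov'],c['cx'],c['cy'],np.round(c['camera_from_world'],4).tolist(), c.keys())
    cv2.imwrite(f'pics/a_{n}.png',capture(n)[:,:,::-1])
E
```

```text
0.0 [0.16444614 0.60224185 0.22157996] [[-0.965, 0.264, -0.001], [0.264, 0.965, -0.002], [0.0, -0.002, -1.0]]
scene 55.09745388250917 284.4095349102793 212.89371583465186 [[0.7501, -0.6613, 0.0119, -0.3832], [-0.3134, -0.3713, -0.874, 0.2304], [0.5824, 0.6519, -0.4857, 0.5672], [0.0, 0.0, 0.0, 1.0]] dict_keys(['vfov', 'cx', 'cy', 'camera_from_world'])
top 57.814110907748606 274.4716298705695 209.71703397150446 [[-0.0039, -0.9999, -0.0149, 0.0419], [-0.9977, 0.0049, -0.0669, 0.5065], [0.067, 0.0146, -0.9976, 0.9416], [0.0, 0.0, 0.0, 1.0]] dict_keys(['vfov', 'cx', 'cy', 'camera_from_world'])
wrist 66.21049344891904 278.68475784677884 206.64326102276016 [[0.2639, 0.9646, -0.0021, -0.6231], [0.9315, -0.2543, 0.26, -0.031], [0.2503, -0.0706, -0.9656, 0.3913], [0.0, 0.0, 0.0, 1.0]] dict_keys(['vfov', 'cx', 'cy', 'camera_from_world'])
```

View pics/a_top.png

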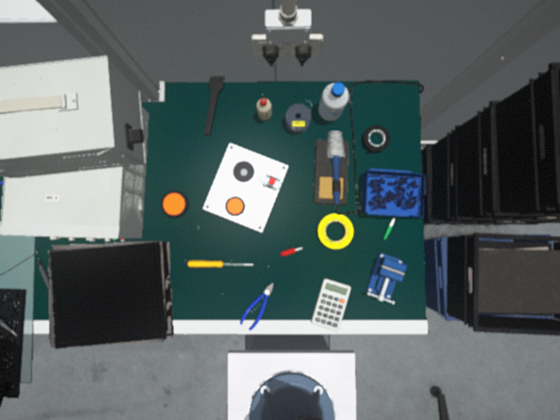

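View pics/a_scene.png

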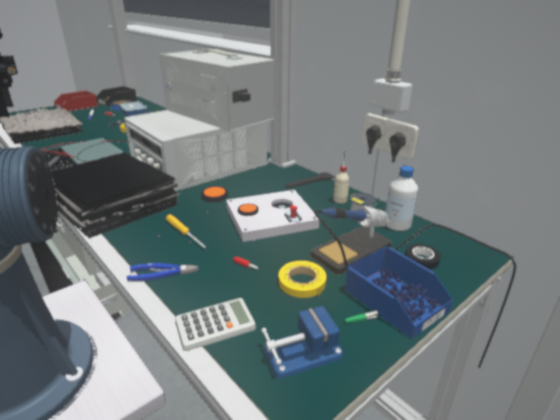

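View pics/a_wrist.png

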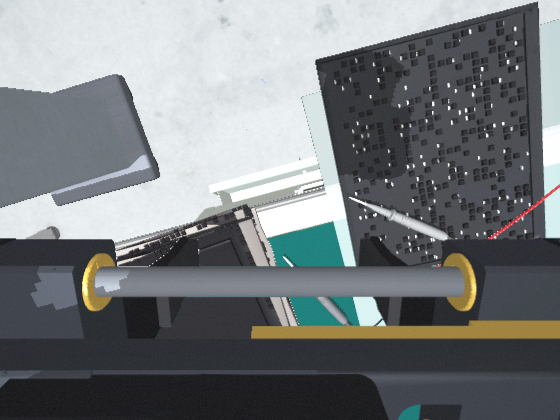

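The top view shows the plate around (248,187), with the filter at (235,206), the recess at (243,171) and the knob at (272,182). A larger orange disc lies off the plate at (175,204). I'll enlarge this area to measure it.

```bash
python3 - <<'E'
import cv2
a=cv2.imread('pics/a_top.png')[130:245,150:300]
cv2.imwrite('pics/b_top.png',cv2.resize(a,None,fx=5,fy=5,interpolation=cv2.INTER_CUBIC))
a=cv2.imread('pics/a_scene.png')[175:250,195:330]
cv2.imwrite('pics/b_scene.png',cv2.resize(a,None,fx=5,fy=5,interpolation=cv2.INTER_CUBIC))
E
```

```text
(no output)
```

View pics/b_top.png

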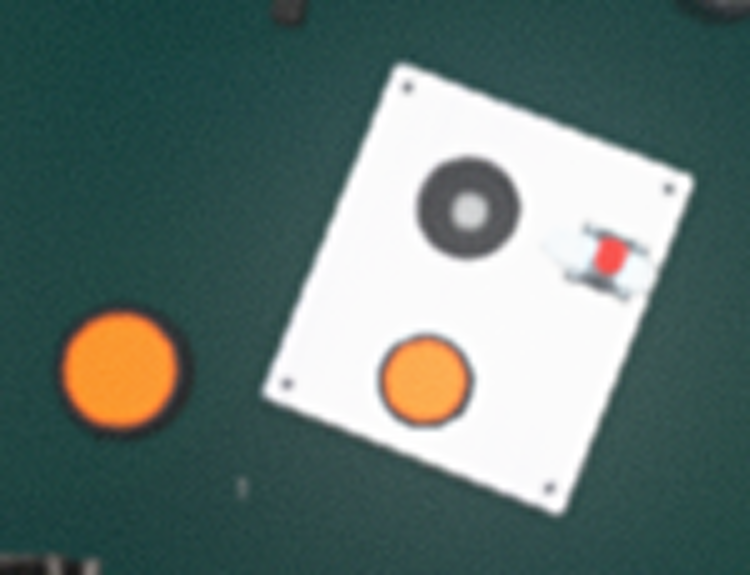

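View pics/b_scene.png

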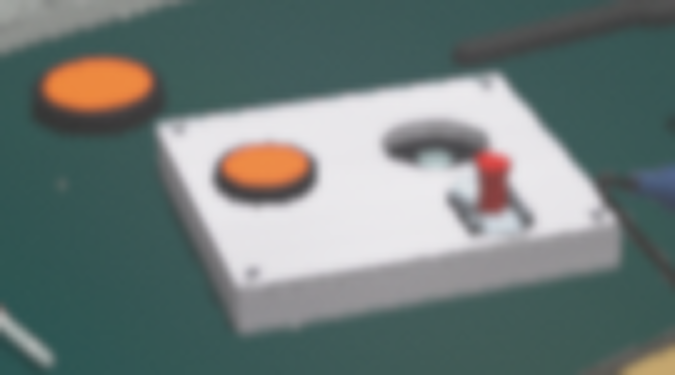

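```bash
cat > h.py <<'E'
import numpy as np
from rig import bot,capture,get_calibration
def ray(n,u,v,z,c=None):
    c=c or get_calibration(n);f=210/np.tan(np.radians(c['vfov']/2))
    M=np.array(c['camera_from_world']);R=M[:3,:3];C=-R.T@M[:3,3]
    d=R.T@np.array([(u-c['cx'])/f,(v-c['cy'])/f,1]);return C+d*(z-C[2])/d[2]
def proj(n,p,c=None):
    c=c or get_calibration(n);f=210/np.tan(np.radians(c['vfov']/2))
    q=(np.array(c['camera_from_world'])@np.append(p,1))[:3];return q[0]/q[2]*f+c['cx'],q[1]/q[2]*f+c['cy']
E
python3 - <<'E'
from h import *
P=lambda x,y,z:ray('top',(x+.5)/5-.5+150,(y+.5)/5-.5+130,z)
cs=np.array([P(x,y,.024) for x,y in[(397,62),(694,178),(562,516),(263,394)]])[:,:2]
print(cs, np.linalg.norm(np.roll(cs,-1,0)-cs,axis=1))
L=np.array([[.09,.08],[.09,-.08],[-.09,-.08],[-.09,.08]])
c=cs.mean(0);A=L.T@(cs-c);th=np.arctan2(A[0,1]-A[1,0],A[0,0]+A[1,1]);R=np.array([[np.cos(th),-np.sin(th)],[np.sin(th),np.cos(th)]])
print('c',c,'th',th,'resid',(cs-c-L@R.T)*1e3)
for n,x,y,z in[('disc',426,380,.034),('discL',379,380,.034),('discR',473,380,.034),('rec rim',468,208,.024),('knob',610,256,.054)]:
    p=P(x,y,z);print(n,p,'plate',R.T@(p[:2]-c)*1e3)
for n,l in[('rec',[.035,.02]),('knob',[.035,-.06])]:print(n,c+R@l)
# scene check
S=lambda x,y,z:ray('scene',(x+.5)/5-.5+195,(y+.5)/5-.5+175,z)
for n,x,y,z in[('disc',265,167,.034),('rec',437,144,.024),('knob',493,161,.054)]:
    p=S(x,y,z);print('scene',n,p,'plate',R.T@(p[:2]-c)*1e3)
E
```

```text
[[0.67905686 0.15430768]
 [0.61856313 0.00397864]
 [0.44865824 0.07088998]
 [0.51042321 0.22104219]] [0.16204417 0.18260559 0.16235947 0.18135822]
c [0.56417536 0.11255462] th -0.3806018441016225 resid [[ 1.60344745  0.91089772]
 [ 0.54640302 -0.86754969]
 [-2.23906823 -0.82247772]
 [ 0.08921777  0.77912969]]
disc [0.5162737 0.1378698 0.034    ] plate [-53.87794501   5.70917625]
discL [0.51639246 0.16125541 0.034     ] plate [-62.45494931  27.46546515]
discR [0.51615502 0.11450144 0.034     ] plate [-45.30726936 -16.03105952]
rec rim [0.60402846 0.11809656 0.024     ] plate [34.9425432  19.94996624]
knob [0.57486875 0.04583375 0.054     ] plate [ 34.71360979 -57.97403232]
rec [0.60410039 0.11812167]
knob [0.57438205 0.04384637]
scene disc [0.51564953 0.13597499 0.034     ] plate [-53.75356766   3.71809028]
scene rec [0.60482568 0.11592604 0.024     ] plate [36.48902106 18.23091417]
scene knob [0.57554231 0.0444616  0.054     ] plate [ 35.84869066 -58.99777834]
```

```bash
cat >> h.py <<'E'
def plan(target,yawdeg,ref=None):
    """shift in current tool axes (mm) and yaw about tool z (deg) so that tool x has world angle yawdeg"""
    s=bot.read_state();R=np.array(s['tcp_rot']);p=np.array(s['position'])
    cy,sy=np.cos(np.radians(yawdeg)),np.sin(np.radians(yawdeg))
    G=np.array([[cy,sy,0],[sy,-cy,0],[0,0,-1.]])
    from scipy.spatial.transform import Rotation as Ro
    print('t',s['time_s'],'pos',np.round(p,4),'F',np.round(s['force'],1),'open',s['opening'])
    print('lin',np.round(R.T@(np.array(target)-p)*1e3,1),'rot',np.round(Ro.from_matrix(R.T@G).as_rotvec(degrees=True),2))
E
python3 - <<'E'
from h import *
plan([.470,.1476,.30],167.5)
plan([.470,.1476,.08],167.5)
E
```

```text
t 0.15 pos [0.1645 0.6024 0.2218] F [-0.2 -0.8 -0.4] open 1.0020444958839558
lin [-414.6 -358.3  -77.7] rot [-0.1  -0.02 -2.78]
t 0.15 pos [0.1645 0.6024 0.2218] F [-0.2 -0.8 -0.4] open 1.0020444958839558
lin [-414.6 -357.9  142.3] rot [-0.1  -0.02 -2.78]
```

Call:
play_rows --fingers '[167,167,167,167,167,167,167,167,167,167,167,167,167,167,167,167,167,167,167,167]' --linear '[[0,0,-40],[0,0,-78],[-25,-22,-78],[-55,-48,-78],[-85,-73,-78],[-115,-99,-78],[-145,-125,-78],[-175,-151,-78],[-205,-177,-78],[-235,-203,-78],[-265,-229,-78],[-295,-255,-78],[-325,-281,-78],[-355,-307,-78],[-385,-333,-78],[-415,-358,-78],[-415,-358,-78],[-415,-358,-40],[-415,-358,0],[-415,-358,0]]' --rot '[[0,0,0],[0,0,0],[0,0,-2.8],[0,0,-2.8],[0,0,-2.8],[0,0,-2.8],[0,0,-2.8],[0,0,-2.8],[0,0,-2.8],[0,0,-2.8],[0,0,-2.8],[0,0,-2.8],[0,0,-2.8],[0,0,-2.8],[0,0,-2.8],[0,0,-2.8],[0,0,-2.8],[0,0,-2.8],[0,0,-2.8],[0,0,-2.8]]'

```text
time_s: 2.15
position: [0.4659, 0.1482, 0.2183]
tcp_rot: [[-0.976, 0.216, -0.013], [0.216, 0.976, -0.001], [0.012, -0.003, -1.0]]
force: [-1.6, -0.2, -0.8]
opening: 0.343
```

```bash
python3 - <<'E'
from h import *
import cv2
plan([.470,.1476,.05],167.5)
for n in['scene','wrist']:cv2.imwrite(f'pics/c_{n}.png',capture(n)[:,:,::-1])
E
```

```text
t 2.15 pos [0.4659 0.1482 0.2183] F [-1.6 -0.2 -0.8] open 0.34273064250739077
lin [ -6.1   0.9 168.2] rot [-0.19 -0.69  0.01]
```

View pics/c_wrist.png

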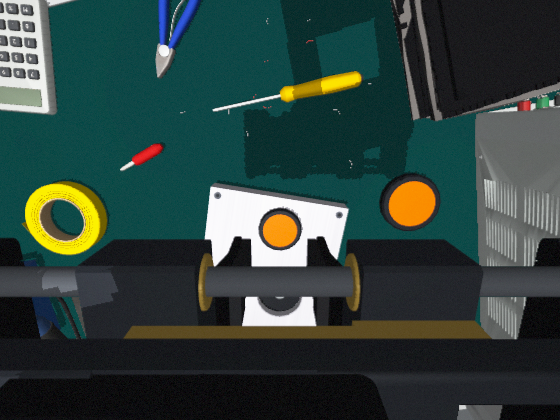

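View pics/c_scene.png

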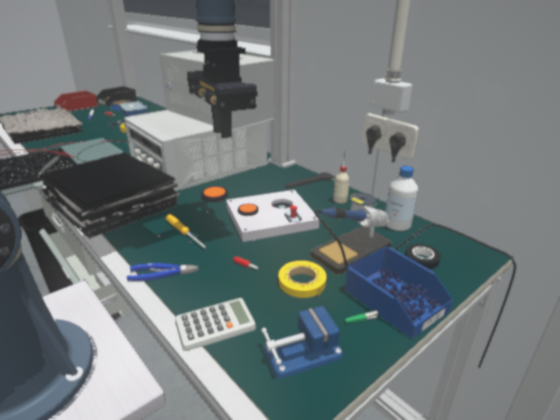

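The wrist view shows the filter at (281,229), centred between the two fingers, and nothing blocking the way. I'll descend in steps behind the disc.

Call:
play_rows --fingers '[167,167,167,167,167,167]' --linear '[[-6,1,40],[-6,1,80],[-6,1,120],[-6,1,160],[-6,1,168],[-6,1,168]]' --rot '[[0,-0.7,0],[0,-0.7,0],[0,-0.7,0],[0,-0.7,0],[0,-0.7,0],[0,-0.7,0]]'

```text
time_s: 2.85
position: [0.4776, 0.1482, 0.055]
tcp_rot: [[-0.976, 0.216, 0.012], [0.216, 0.976, -0.003], [-0.012, 0.0, -1.0]]
force: [0.1, 0.3, 0.1]
opening: 0.348
```

```bash
python3 - <<'E'
from h import *
import cv2
plan([.470,.1476,.028],167.5)
for n in['scene','wrist','top']:
    c=get_calibration(n);a=capture(n)[:,:,::-1]
    p=proj(n,[.516,.137,.034],c);print(n,p, [proj(n,np.array(bot.read_state()['position'])+[0.216*d,.976*d,0],c) for d in(-.015,0,.015)])
    if n=='scene':a=cv2.resize(a[150:250,170:330],None,fx=5,fy=5,interpolation=cv2.INTER_CUBIC)
    if n=='top':a=cv2.resize(a[130:250,170:310],None,fx=5,fy=5,interpolation=cv2.INTER_CUBIC)
    cv2.imwrite(f'pics/d_{n}.png',a)
E
```

```text
t 2.85 pos [0.4776 0.1482 0.055 ] F [0.1 0.3 0.1] open 0.34834453233264373
lin [ 7.6 -2.2 26.9] rot [0.01 0.72 0.04]
scene (np.float64(247.45653005413737), np.float64(207.79462453105378)) [(np.float64(233.41750438463643), np.float64(205.26827515942168)), (np.float64(230.86481207003786), np.float64(202.52585313063156)), (np.float64(228.37509969586225), np.float64(199.85109204750262))]
wrist (np.float64(275.43887641002686), np.float64(297.0139158909087)) [(np.float64(252.66877594514284), np.float64(256.6995566365306)), (np.float64(280.19573462735065), np.float64(256.69396196161387)), (np.float64(307.71987718248596), np.float64(256.6883678590567))]
top (np.float64(235.14942904690383), np.float64(205.70813830715673)) [(np.float64(235.42032704236777), np.float64(221.63978653905562)), (np.float64(229.37600756912127), np.float64(220.32622658562212)), (np.float64(223.33734493146406), np.float64(219.01389598360302))]
```

View pics/d_wrist.png

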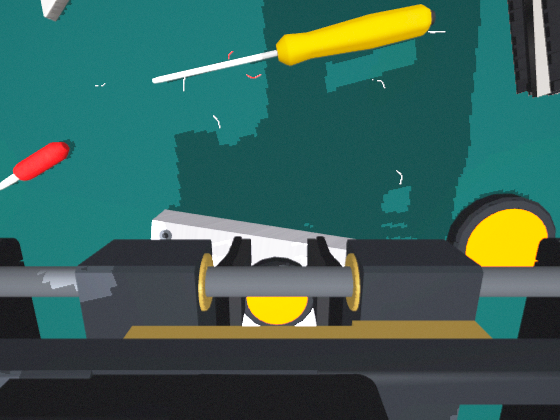

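View pics/d_scene.png

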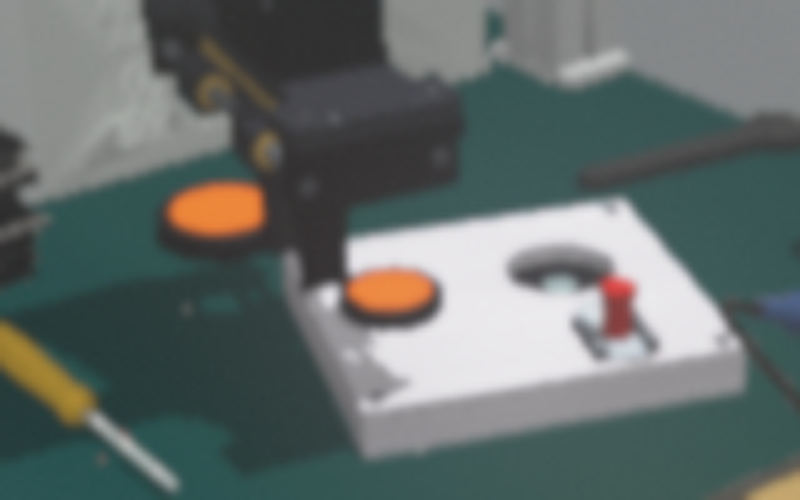

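View pics/d_top.png

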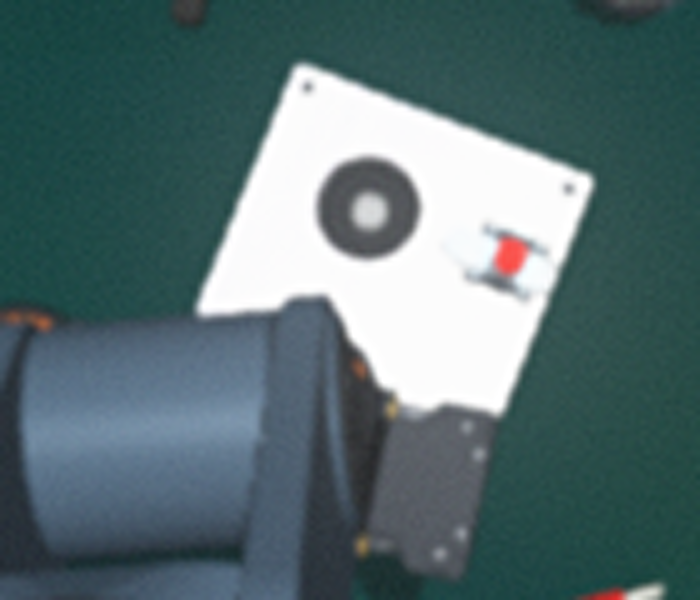

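Call:
play_rows --fingers '[167,167,167,167,167,167]' --linear '[[8,-1.5,0],[8,-1.5,0],[8,-1.5,12],[8,-1.5,22],[8,-1.5,26],[8,-1.5,26]]' --rot '[[0,0.7,0],[0,0.7,0],[0,0.7,0],[0,0.7,0],[0,0.7,0],[0,0.7,0]]'

```text
time_s: 3.6
position: [0.4682, 0.1479, 0.0273]
tcp_rot: [[-0.976, 0.216, -0.002], [0.216, 0.976, -0.0], [0.002, -0.001, -1.0]]
force: [0.1, -0.7, -0.2]
opening: 0.346
```

```bash
python3 - <<'E'
from h import *
import cv2
plan([.604-.0295*.976,.118+.0295*.216,.028],167.5)
for n in['scene','wrist']:
    a=capture(n)[:,:,::-1]
    if n=='scene':a=cv2.resize(a[150:250,170:330],None,fx=5,fy=5,interpolation=cv2.INTER_CUBIC)
    cv2.imwrite(f'pics/e_{n}.png',a)
E
```

```text
t 3.6 pos [0.4682 0.1479 0.0273] F [ 0.1 -0.7 -0.2] open 0.3456113388511974
lin [-109.6    0.2   -1. ] rot [-0.04 -0.14  0.01]
```

View pics/e_wrist.png

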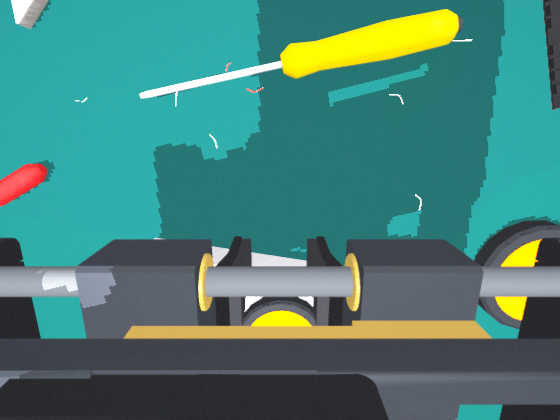

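View pics/e_scene.png

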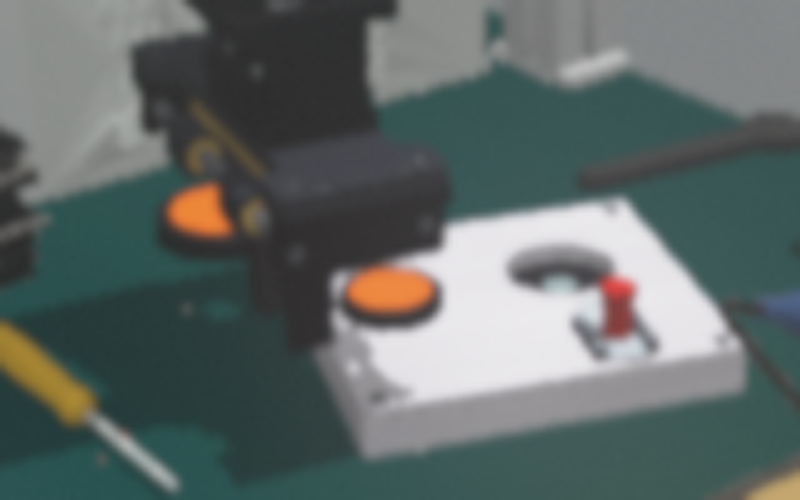

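Call:
play_rows --fingers '[167,167,167,167,167,167,167,167,167,167,167,167]' --linear '[[-7,0,-1],[-14,0,-1],[-20,0,-1],[-26,0,-1],[-32,0,-1],[-39,0,-1],[-46,0,-1],[-53,0,-1],[-60,0,-1],[-67,0,-1],[-75,0,-1],[-75,0,-1]]' --rot '[[0,0,0],[0,0,0],[0,0,0],[0,0,0],[0,0,0],[0,0,0],[0,0,0],[0,0,0],[0,0,0],[0,0,0],[0,0,0],[0,0,0]]'

```text
time_s: 4.9
position: [0.5445, 0.1315, 0.0296]
tcp_rot: [[-0.976, 0.217, 0.003], [0.217, 0.976, -0.0], [-0.003, 0.001, -1.0]]
force: [0.8, -0.3, -0.6]
opening: 0.349
```

```bash
python3 - <<'E'
from h import *
import cv2
plan([.604-.0295*.976,.118+.0295*.216,.028],167.5)
for n in['scene']:
    a=capture(n)[:,:,::-1]
    if n=='scene':a=cv2.resize(a[150:250,170:330],None,fx=5,fy=5,interpolation=cv2.INTER_CUBIC)
    cv2.imwrite(f'pics/f_{n}.png',a)
E
```

```text
t 4.9 pos [0.5445 0.1315 0.0296] F [ 0.8 -0.3 -0.6] open 0.3485536553063737
lin [-31.5  -0.3   1.7] rot [ 0.04  0.19 -0.01]
```

View pics/f_scene.png

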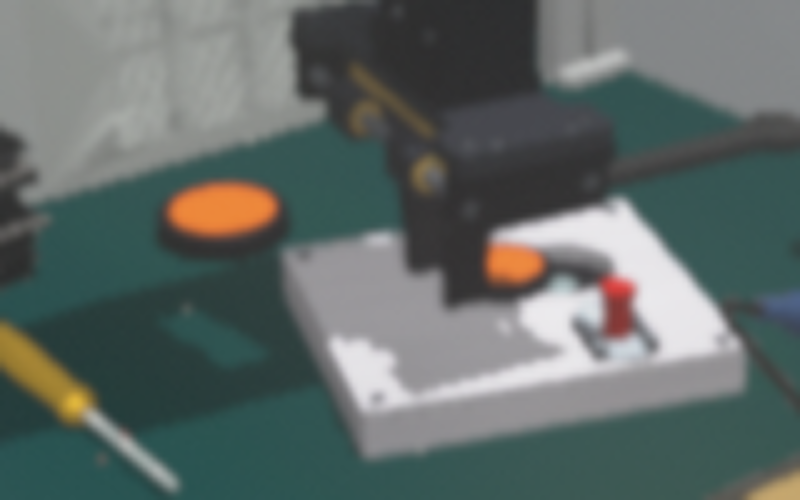

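Call:
play_rows --fingers '[167,167,167,167,167,167,167,167,167]' --linear '[[-4,0,1],[-8,0,1],[-12,0,1],[-16,0,1],[-20,0,1],[-24,0,1],[-27,0,1],[-30,0,1],[-30,0,1]]' --rot '[[0,0,0],[0,0,0],[0,0,0],[0,0,0],[0,0,0],[0,0,0],[0,0,0],[0,0,0],[0,0,0]]'

```text
time_s: 5.85
position: [0.5724, 0.1251, 0.0285]
tcp_rot: [[-0.976, 0.216, 0.001], [0.216, 0.976, -0.0], [-0.001, 0.0, -1.0]]
force: [-0.1, -0.8, -0.3]
opening: 0.344
```

```bash
python3 - <<'E'
from h import *
import cv2
plan([.604-.0295*.976,.118+.0295*.216,.028],167.5)
for n in['scene','wrist']:
    a=capture(n)[:,:,::-1]
    if n=='scene':a=cv2.resize(a[150:250,170:330],None,fx=5,fy=5,interpolation=cv2.INTER_CUBIC)
    cv2.imwrite(f'pics/g_{n}.png',a)
E
```

```text
t 5.85 pos [0.5724 0.1251 0.0285] F [-0.1 -0.8 -0.3] open 0.34407032083650524
lin [-2.9 -0.1  0.5] rot [0.02 0.08 0.  ]
```

View pics/g_scene.png

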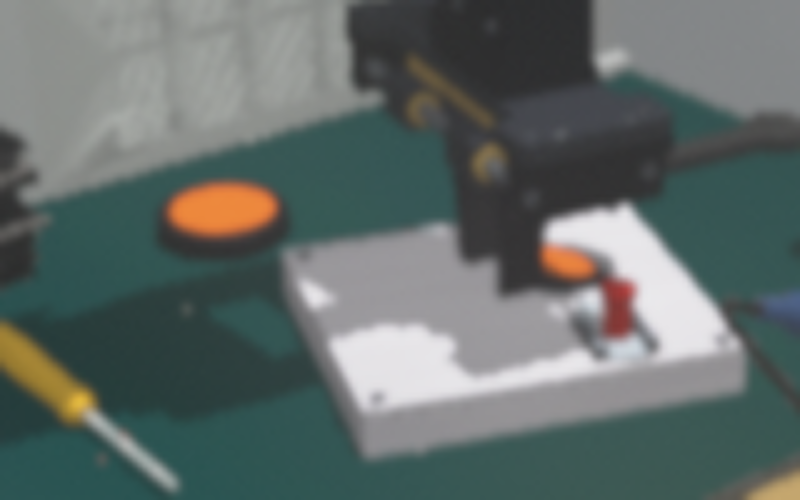

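Call:
play_rows --fingers '[167,167,167,167,167]' --linear '[[-1.5,0,0],[-3,0,0],[-4.5,0,0],[-6,0,0],[-6,0,0]]' --rot '[[0,0,0],[0,0,0],[0,0,0],[0,0,0],[0,0,0]]'

```text
time_s: 6.45
position: [0.5778, 0.1239, 0.0285]
tcp_rot: [[-0.976, 0.216, 0.001], [0.216, 0.976, -0.0], [-0.001, 0.0, -1.0]]
force: [0.0, -0.4, 0.8]
opening: 0.342
```

```bash
python3 - <<'E'
from h import *
import cv2
plan([.604-.0295*.976,.118+.0295*.216,.028],167.5)
for n in['scene']:
    a=capture(n)[:,:,::-1]
    if n=='scene':a=cv2.resize(a[150:250,170:330],None,fx=5,fy=5,interpolation=cv2.INTER_CUBIC)
    cv2.imwrite(f'pics/i_{n}.png',a)
E
```

```text
t 6.45 pos [0.5778 0.1239 0.0285] F [ 0.  -0.4  0.8] open 0.34191226059811364
lin [ 2.6 -0.1  0.5] rot [0.01 0.04 0.01]
```

View pics/i_scene.png

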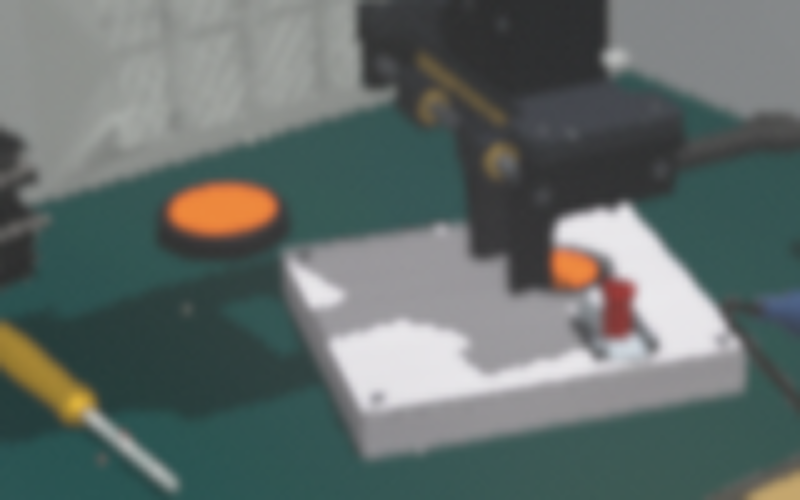

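Call:
play_rows --fingers '[167,167,167,167,167,255,255,255,255]' --linear '[[10,0,0],[25,0,0],[40,0,-5],[60,0,-30],[70,0,-60],[80,0,-90],[80,0,-100],[80,0,-100],[80,0,-100]]' --rot '[[0,0,0],[0,0,0],[0,0,0],[0,0,0],[0,0,0],[0,0,0],[0,0,0],[0,0,0],[0,0,0]]'

```text
time_s: 7.4
position: [0.499, 0.1412, 0.1279]
tcp_rot: [[-0.976, 0.216, -0.0], [0.216, 0.976, -0.0], [0.0, -0.0, -1.0]]
force: [1.0, 1.1, -0.8]
opening: 0.069
```

```bash
python3 - <<'E'
from h import *
import cv2
plan([.5595,.0067,.128],158.2)
for n in['scene','top']:
    a=capture(n)[:,:,::-1]
    if n=='scene':a=cv2.resize(a[150:250,170:330],None,fx=5,fy=5,interpolation=cv2.INTER_CUBIC)
    if n=='top':a=cv2.resize(a[130:250,170:310],None,fx=5,fy=5,interpolation=cv2.INTER_CUBIC)
    cv2.imwrite(f'pics/j_{n}.png',a)
E
```

```text
t 7.4 pos [0.499  0.1412 0.1279] F [ 1.   1.1 -0.8] open 0.0691215193574013
lin [-8.810e+01 -1.183e+02 -1.000e-01] rot [-0.01 -0.02  9.31]
```

View pics/j_scene.png

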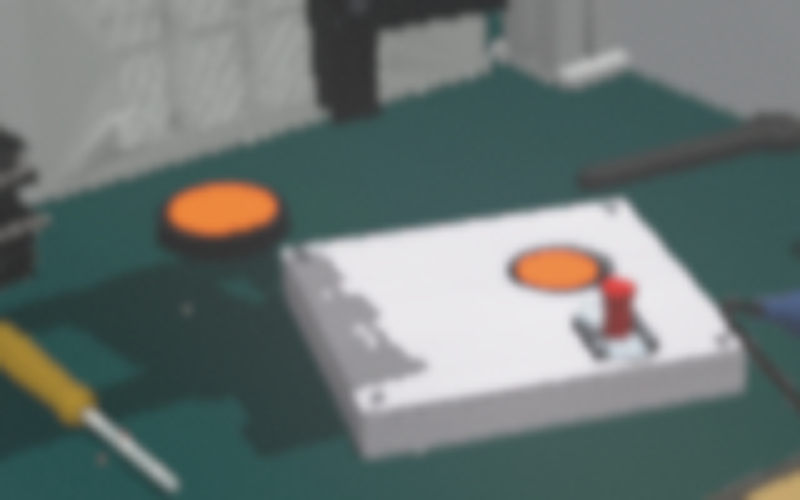

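View pics/j_top.png

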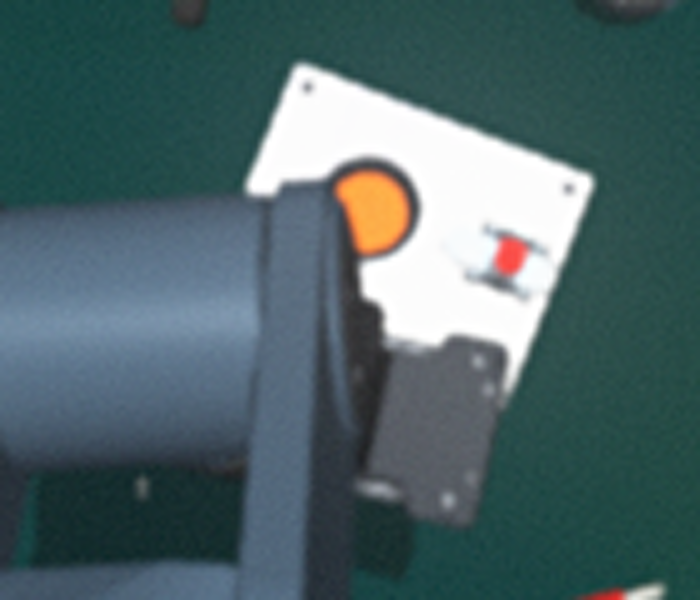

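The filter lies evenly in the recess: its dark ring is concentric in the scene view at (555,270) of the crop. The tongue is still open, so next I move behind the knob with the fingers shut.

Call:
play_rows --fingers '[255,255,255,255,255,255,255,255]' --linear '[[-10,-20,0],[-30,-45,0],[-50,-70,0],[-75,-95,0],[-89,-110,0],[-89,-110,0],[-89,-110,30],[-89,-110,55]]' --rot '[[0,0,2],[0,0,4],[0,0,6],[0,0,8],[0,0,9.3],[0,0,9.3],[0,0,9.3],[0,0,9.3]]'

```text
time_s: 8.3
position: [0.5613, 0.0156, 0.0725]
tcp_rot: [[-0.929, 0.371, -0.001], [0.371, 0.929, 0.001], [0.001, 0.0, -1.0]]
force: [-0.7, 0.9, -0.1]
opening: 0.005
```

```bash
python3 - <<'E'
from h import *
import cv2
plan([.5625,.0142,.040],158.2)
for n in['scene','wrist']:
    a=capture(n)[:,:,::-1]
    if n=='scene':a=cv2.resize(a[130:250,200:360],None,fx=5,fy=5,interpolation=cv2.INTER_CUBIC)
    cv2.imwrite(f'pics/k_{n}.png',a)
E
```

```text
t 8.3 pos [0.5613 0.0156 0.0725] F [-0.7  0.9 -0.1] open 0.005357653245380327
lin [-1.6 -0.9 32.5] rot [ 0.01 -0.08  0.03]
```

View pics/k_scene.png

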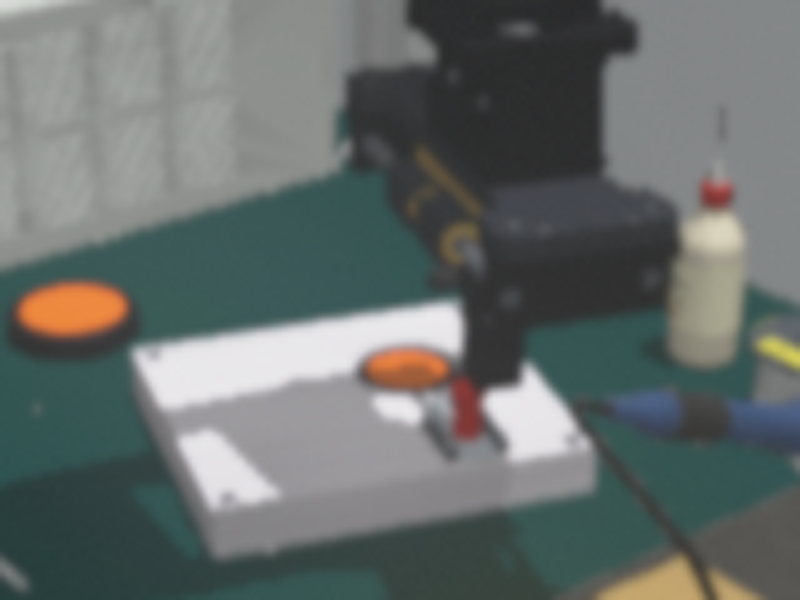

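View pics/k_wrist.png

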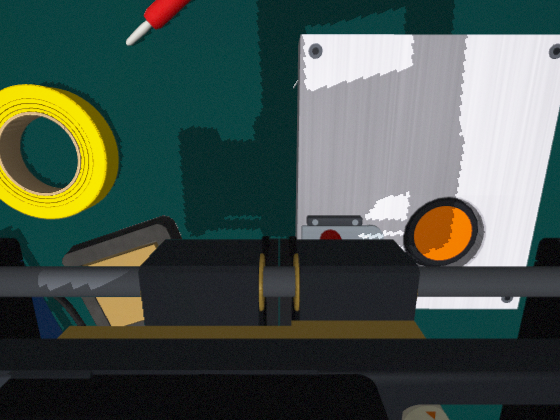

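Call:
play_rows --fingers '[255,255,255,255]' --linear '[[-1,-1,15],[-1,-1,28],[-1,-1,33],[-1,-1,33]]' --rot '[[0,0,0],[0,0,0],[0,0,0],[0,0,0]]'

```text
time_s: 8.8
position: [0.5622, 0.0139, 0.0401]
tcp_rot: [[-0.929, 0.371, -0.002], [0.371, 0.929, 0.0], [0.002, -0.0, -1.0]]
force: [0.2, 0.2, 0.2]
opening: 0.005
```

```bash
python3 - <<'E'
from h import *
import cv2
# closed: knob at plate y=-32 ; TCP contact = -32-8.5-15 = -55.5 -> from recess centre 75.5mm back
for d in(.0755,):plan([.604-.371*d,.118-.928*d,.040],158.2)
for n in['scene','wrist']:
    a=capture(n)[:,:,::-1]
    if n=='scene':a=cv2.resize(a[130:250,200:360],None,fx=5,fy=5,interpolation=cv2.INTER_CUBIC)
    cv2.imwrite(f'pics/l_{n}.png',a)
E
```

```text
t 8.8 pos [0.5622 0.0139 0.0401] F [0.2 0.2 0.2] open 0.004903311026584126
lin [-0.2 36.8  0. ] rot [-0.01 -0.1   0.04]
```

View pics/l_scene.png

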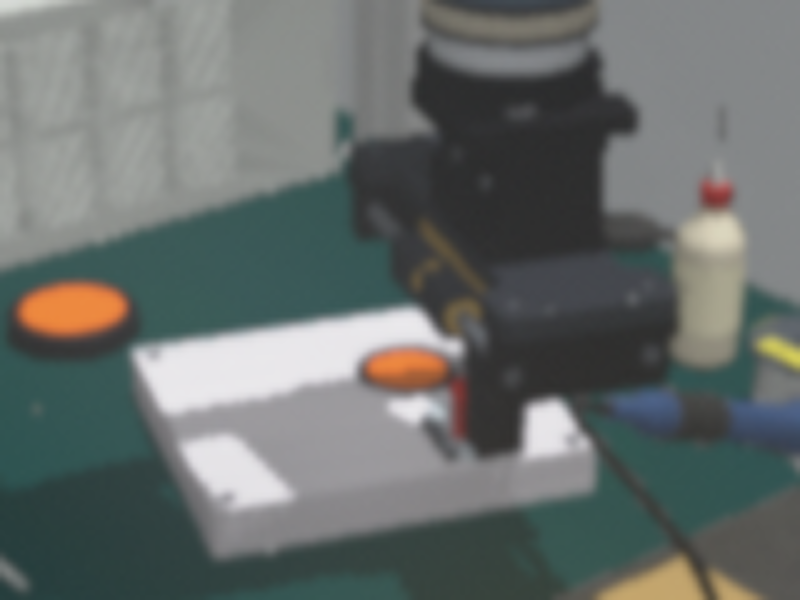

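Call:
play_rows --fingers '[255,255,255,255,255,255,255,255]' --linear '[[0,5,0],[0,10,0],[0,15,0],[0,20,0],[0,25,0],[0,30,0],[0,34,0],[0,34,0]]' --rot '[[0,0,0],[0,0,0],[0,0,0],[0,0,0],[0,0,0],[0,0,0],[0,0,0],[0,0,0]]'

```text
time_s: 9.7
position: [0.5758, 0.0456, 0.0404]
tcp_rot: [[-0.929, 0.371, 0.0], [0.371, 0.929, 0.0], [-0.0, 0.0, -1.0]]
force: [-0.5, -0.3, 0.6]
opening: 0.008
```

Call:
play_rows --fingers '[255,255]' --linear '[[0,2,0],[0,2,0]]' --rot '[[0,0,0],[0,0,0]]'

```text
time_s: 9.9
position: [0.5762, 0.0469, 0.0404]
tcp_rot: [[-0.929, 0.371, -0.0], [0.371, 0.929, 0.0], [0.0, 0.0, -1.0]]
force: [0.1, -1.4, 0.7]
opening: 0.002
```

Call:
play_rows --fingers '[255,255,255]' --linear '[[0,1,0],[0,2,0],[0,2,0]]' --rot '[[0,0,0],[0,0,0],[0,0,0]]'

```text
time_s: 10.2
position: [0.5769, 0.0486, 0.0404]
tcp_rot: [[-0.929, 0.371, -0.0], [0.371, 0.929, 0.0], [0.0, -0.0, -1.0]]
force: [-0.9, -0.9, 0.8]
opening: 0.006
```

```bash
python3 - <<'E'
from h import *
import cv2
for d in(.0755,):plan([.604-.371*d,.118-.928*d,.040],158.2)
for n in['scene','wrist']:
    a=capture(n)[:,:,::-1]
    if n=='scene':a=cv2.resize(a[130:250,200:360],None,fx=5,fy=5,interpolation=cv2.INTER_CUBIC)
    cv2.imwrite(f'pics/m_{n}.png',a)
E
```

```text
t 10.2 pos [0.5769 0.0486 0.0404] F [-0.9 -0.9  0.8] open 0.005824674450455241
lin [ 0.6 -1.   0.4] rot [-0.   -0.01  0.01]
```

View pics/m_wrist.png

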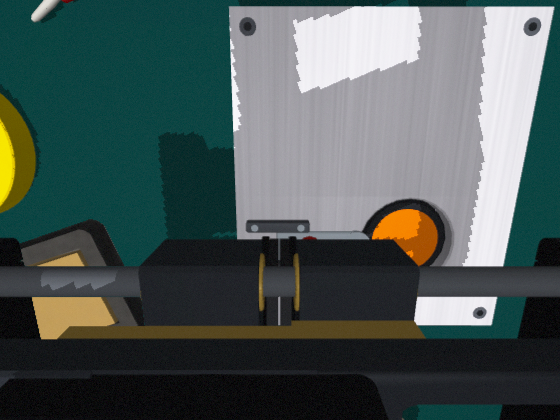

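View pics/m_scene.png

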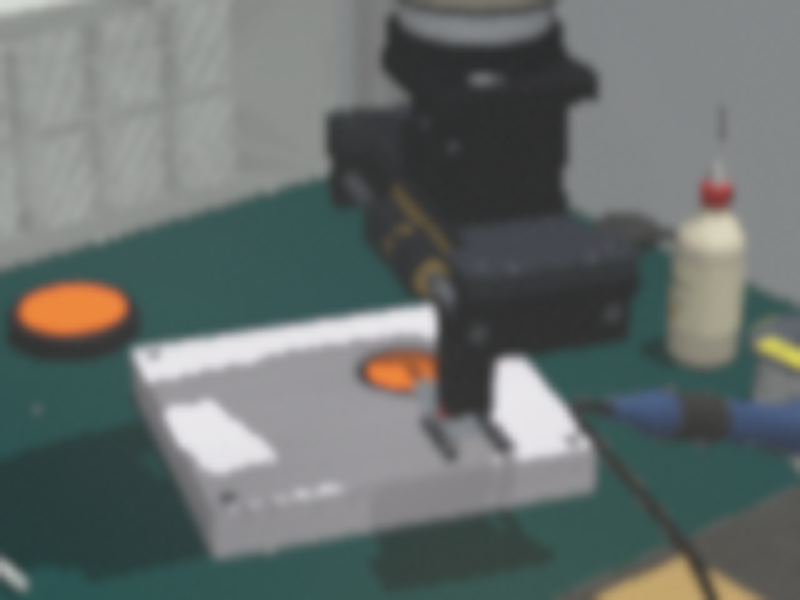

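Call:
play_rows --fingers '[255,255,255,255]' --linear '[[0,1,0],[0,2,0],[0,3,0],[0,3,0]]' --rot '[[0,0,0],[0,0,0],[0,0,0],[0,0,0]]'

```text
time_s: 10.7
position: [0.5781, 0.0516, 0.0404]
tcp_rot: [[-0.929, 0.371, -0.0], [0.371, 0.929, 0.0], [0.0, 0.0, -1.0]]
force: [-0.3, -1.5, 0.3]
opening: 0.003
```

Call:
play_rows --fingers '[255,255,255]' --linear '[[0,1,0],[0,2,0],[0,2,0]]' --rot '[[0,0,0],[0,0,0],[0,0,0]]'

```text
time_s: 11.0
position: [0.5788, 0.0535, 0.0405]
tcp_rot: [[-0.929, 0.371, 0.0], [0.371, 0.929, 0.0], [0.0, 0.0, -1.0]]
force: [0.1, -0.8, 0.4]
opening: 0.005
```

```bash
python3 - <<'E'
from h import *
import cv2
for d in(.0755,):plan([.604-.371*d,.118-.928*d,.040],158.2)
for n in['scene','wrist']:
    a=capture(n)[:,:,::-1]
    if n=='scene':a=cv2.resize(a[130:250,200:360],None,fx=5,fy=5,interpolation=cv2.INTER_CUBIC)
    cv2.imwrite(f'pics/n_{n}.png',a)
E
```

```text
t 11.0 pos [0.5788 0.0535 0.0405] F [ 0.1 -0.8  0.4] open 0.00464429400840862
lin [ 0.6 -6.2  0.5] rot [ 0.01 -0.    0.02]
```

View pics/n_wrist.png

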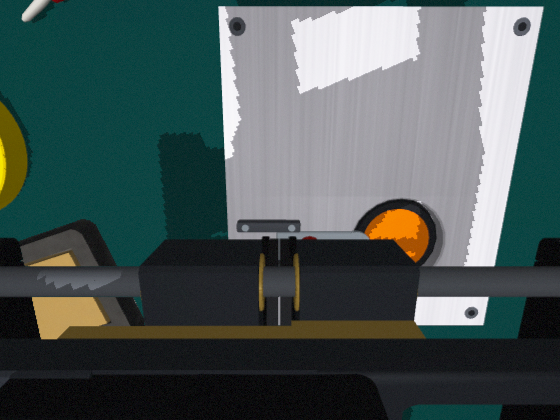

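Call:
play_rows --fingers '[255,255,255]' --linear '[[0,1,0],[0,2,0],[0,2,0]]' --rot '[[0,0,0],[0,0,0],[0,0,0]]'

```text
time_s: 11.4
position: [0.5791, 0.0543, 0.0404]
tcp_rot: [[-0.929, 0.37, -0.001], [0.37, 0.929, -0.001], [0.001, -0.002, -1.0]]
force: [-1.7, -3.7, -0.1]
opening: 0.005
```

Call:
play_rows --fingers '[255,255,255]' --linear '[[0,1,0],[0,2,0],[0,2,0]]' --rot '[[0,0,0],[0,0,0],[0,0,0]]'

```text
time_s: 11.7
position: [0.5792, 0.0546, 0.0404]
tcp_rot: [[-0.929, 0.369, -0.003], [0.369, 0.929, -0.004], [0.001, -0.004, -1.0]]
force: [-2.8, -10.5, 1.4]
opening: 0.007
```

```bash
python3 - <<'E'
from h import *
import cv2
for d in(.0755,):plan([.604-.371*d,.118-.928*d,.040],158.2)
for n in['scene','wrist']:
    a=capture(n)[:,:,::-1]
    if n=='scene':a=cv2.resize(a[130:250,200:360],None,fx=5,fy=5,interpolation=cv2.INTER_CUBIC)
    cv2.imwrite(f'pics/o_{n}.png',a)
E
```

```text
t 11.7 pos [0.5792 0.0546 0.0404] F [ -2.8 -10.5   1.4] open 0.006524584271090296
lin [ 0.5 -7.4  0.5] rot [-0.26 -0.07  0.13]
```

View pics/o_scene.png

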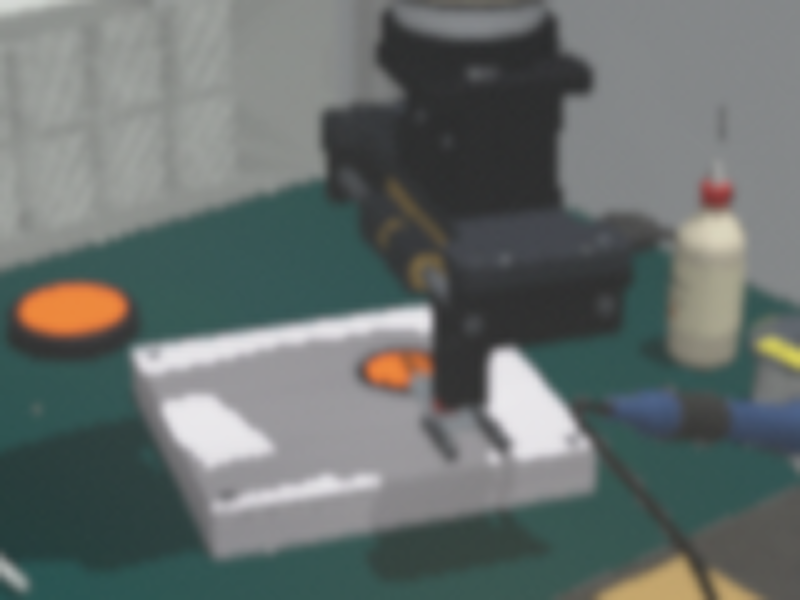

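View pics/o_wrist.png

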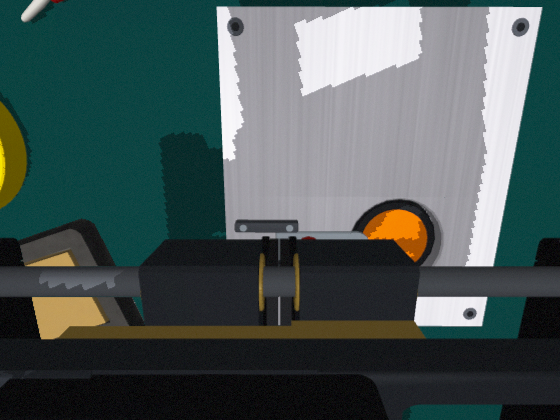

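The tool now stalls as force rises to about 11 N, so the retainer is at its hard stop. I'll back off, lift clear and verify.

Call:
play_rows --fingers '[255,255,255,255,255,255,255,255,255,255]' --linear '[[0,-3,0],[0,-12,0],[0,-22,0],[0,-22,-30],[0,-22,-70],[20,-22,-110],[60,-22,-130],[100,-22,-130],[130,-22,-130],[130,-22,-130]]' --rot '[[0,0,0],[0,0,0],[0,0,0],[0,0,0],[0,0,0],[0,0,0],[0,0,0],[0,0,0],[0,0,0],[0,0,0]]'

```text
time_s: 12.8
position: [0.4456, 0.0862, 0.1704]
tcp_rot: [[-0.929, 0.37, -0.006], [0.37, 0.929, 0.001], [0.006, -0.001, -1.0]]
force: [0.2, 0.3, 0.3]
opening: 0.004
```

```bash
python3 - <<'E'
from h import *
import cv2
for d in(.0755,):plan([.604-.371*d,.118-.928*d,.040],158.2)
for n in['scene','top','wrist']:
    a=capture(n)[:,:,::-1]
    cv2.imwrite(f'pics/pf_{n}.png',a)
    if n=='scene':a=cv2.resize(a[130:250,200:360],None,fx=5,fy=5,interpolation=cv2.INTER_CUBIC)
    if n=='top':a=cv2.resize(a[130:250,170:310],None,fx=5,fy=5,interpolation=cv2.INTER_CUBIC)
    cv2.imwrite(f'pics/p_{n}.png',a)
E
```

```text
t 12.8 pos [0.4456 0.0862 0.1704] F [0.2 0.3 0.3] open 0.0038049389467904753
lin [-136.1   12.9  129.6] rot [-0.07 -0.34  0.1 ]
```

View pics/p_scene.png

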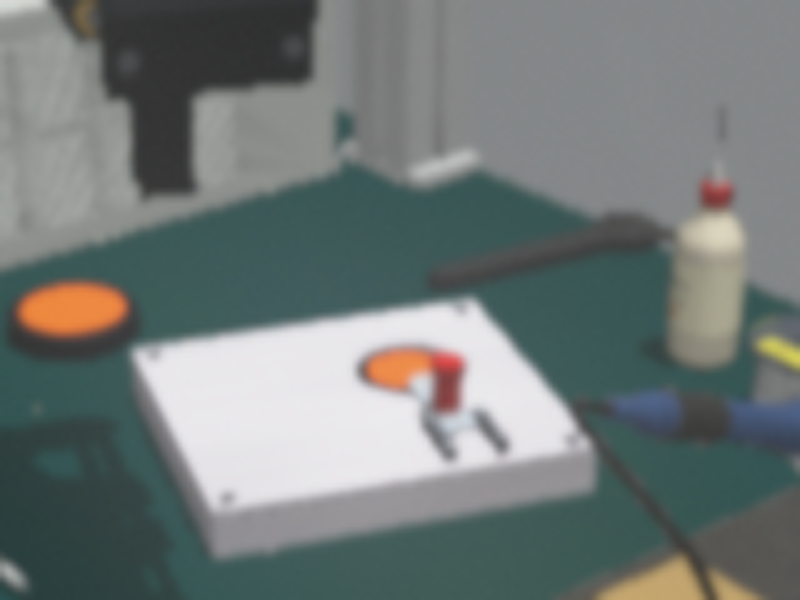

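View pics/p_top.png

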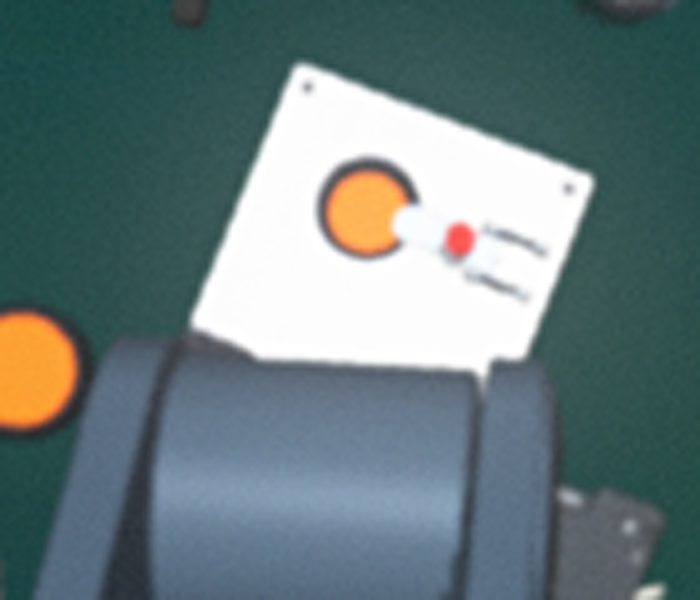

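View pics/p_wrist.png

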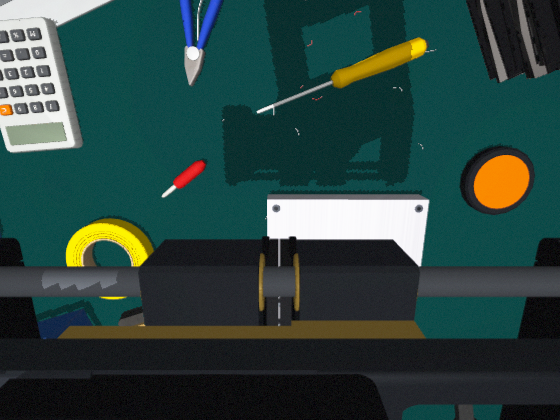

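```bash
python3 - <<'E'
from h import *
P=lambda x,y,z:ray('top',(x+.5)/5-.5+170,(y+.5)/5-.5+130,z)
c=np.array([.56418,.11255]);th=-.3806;R=np.array([[np.cos(th),-np.sin(th)],[np.sin(th),np.cos(th)]])
for n,x,y,z in[('knob',460,239,.054),('tip',393,219,.025),('disc',368,210,.023)]:
    print(n,R.T@(P(x,y,z)[:2]-c)*1e3)
E
```

```text
knob [ 33.54881244 -32.18453597]
tip [34.23528782  5.97056549]
disc [34.11221436 19.72569143]
```

```bash
python3 - <<'E'
from h import *
s=bot.read_state();print(s['time_s'],np.abs(s['qvel']).max(),s['force']);print(bot.hand_in())
E
```

```text
12.95 1.3738037164196795 [ 0.15910041 -0.78356976  0.09510766]
the job is handed in; nothing more can be done
None
```

The filter is in the recess and the retainer is closed over its edge. I handed the job in at 12.95 s. It reports no verdict, so what follows rests on my own checks.

- **Filter:** I pushed the 50 mm filter along the deck with two slightly parted fingertips until it tipped in. In the last pictures it lies flat and concentric. Its centre measures (34.1, 19.7) mm in the plate's frame, against a nominal (35, 20).
- **Retainer:** With the fingers shut, I pushed the red knob along the plate's +y until the tool stalled at about 11 N, which is the hard stop. The knob measures y = -32.2 mm, against -32 when closed.
- **Small disagreement:** The tongue tip measures about 14 mm from the recess centre instead of 16 mm. That is within the 2 mm calibration accuracy, and the tongue clearly covers the filter's edge.
- **Other items:** I never touched the tape, screwdriver or plug, and they look unmoved in the final wrist view. The green clip was out of frame in the close-up checks, but the arm never went near it.

At hand-in the arm was clear of everything. The force reading was under 1 N, though the joints were still settling at about 1.4 degrees/s.

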